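Load the spacer collar on the cake stand and drop it home with the release pedal

TASK

Slide the thick steel spacer collar over the cake stand's post, set it down on the three little catches and let go of it. Then press the stand's spring pedal down until it is firmly on its stop, wherever that is set today, with about 20 N and never more than 35 N; keep it there until the collar has dropped home onto the hub, and let the pedal back up under control so it does not snap up. Leave everything else on the counter where it is.

Things in the scene. Friction and masses are not known exactly. Their poses are not given: they have to be found in the camera images.
- collar: The part to load: a plain thick-walled round steel ring, 44 mm outside diameter, 24 mm bore, 35 mm high, 0.1 to 0.25 kg, standing on the counter with its bore upright. Origin at the centre of its underside, z up along the bore.
- stand: Single-tier cake stand bolted to the counter; origin on the post axis at counter level, z up. A white tier disc (170 mm diameter, top 66 mm up, three macaroons reaching 85 mm on its +y half) carries a steel hub and a 20 mm post. A 70 mm wide, 10 mm thick foot runs out along its own -y under the pedal to 210 mm from the post axis. The pedal points along the stand's -y.
- post_top (a point): Top centre of the stand's upright steel post, 165 mm above the counter. The post is 20 mm in diameter, its top 9 mm tapered to 9 mm diameter.
- catch_level (a point): Point on the post axis level with the tops of the three catches, 115 mm up: dark tongues 6 mm wide, 120 degrees apart, sticking out to 20 mm from the axis. The collar first rests on them, underside at this height. They draw into the post as the pedal goes down and are clear before it reaches its stop; the collar then falls 45 mm.
- seat (a point): Point on the post axis level with the top of the steel hub (58 mm diameter) on which the collar finally sits, 70 mm above the counter.
- pedal (a joint): Pedal angle in rad: 0 = up at rest, growing as pressed. Its stop is hard and set differently each time by a movable dark steel block (44 x 16 x 18 mm) on the foot under the pedal's arm, anywhere from 0.14 to 0.25 rad, so it must be felt for. A spring pushes it up: at the tread's centre about 3 N starts it, 6 to 9 N brings it to the stop, then the force rises steeply. Let go, it snaps up.
- pedal_hinge (a point): Point on the pedal's hinge axis, which runs along the stand's x, 50 mm from the post axis along the stand's -y, 45 mm above the counter.
- tread (a point): Centre of the upper face of the ribbed steel tread plate at the pedal's outer end, 56 mm (its x) by 44 mm (its y) by 8 mm thick, 165 mm from the post axis. Axes: z up out of the tread (level when the pedal is up, tilted by the pedal angle when down). It is 57 mm above the counter at rest, and goes down 16 to 29 mm to the stop.
- cake_ring: Bystander: thin-walled steel mousse ring, 66 mm outside diameter, 45 mm high. Origin at the centre of its underside.
- ramekin: Bystander: white ceramic cup, 68 mm diameter, 38 mm high. Origin at the centre of its underside.
- jar: Bystander: amber glass jar, 64 mm diameter, 85 mm high. Origin at the centre of its underside.
- palette_knife: Bystander: flat palette knife lying on the counter, about 0.25 m long along its x.
- cake: Bystander: white display cake with a red berry on a 96 mm gold disc, 73 mm high. Origin at the centre of its underside.
- tart: Bystander: brown tart on an 84 mm gold disc, 48 mm high. Origin at the centre of its underside.

How it is judged:
On the way, in this order (a step that is already met when the one before it is completed fails the run):
1. The collar stands on the three catches, around the post, let go, with the pedal up (horizontal distance between collar and seat below 0.005 m and angle between collar's own z axis and vertical below 0.1 rad and height (world z) of collar between 0.111 and 0.119 m and contact force between the fingers and collar below 0.05 N and value of joint pedal below 0.03 rad), for 0.2 s.
2. The pedal is held firmly on its stop (pressed with more than 12 N, more than the spring alone takes) and the collar has dropped onto the hub (value of joint pedal above 0.13 rad and contact force between any of the fingers, the arm and pedal above 12 N and height (world z) of collar below 0.074 m), for 0.3 s.
At the end, for the whole second after the job is handed in: The collar rests on the hub around the post (underside within 4 mm of the hub's top, within 5 mm of the post axis, tilted under 0.1 rad), at rest, and the pedal is back up (within 0.02 rad of 0) (horizontal distance between collar and seat below 0.005 m and angle between collar's own z axis and vertical below 0.1 rad and height (world z) of collar between 0.066 and 0.074 m and value of joint pedal below 0.02 rad and linear speed of collar below 0.02 m/s); the robot touches nothing.
It fails at once if The pedal is pressed with more than 35 N (contact force between any of the arm, the fingers and pedal above 35 N).
It fails at once if The pedal snaps up (faster than 2 rad/s, about 0.23 m/s at the tread) (velocity of joint pedal below -2 rad/s).
It fails at once if A bystander is moved by more than 20 mm or tipped over (distance of any of cake_ring, ramekin, jar, palette_knife, cake, tart from where it was at the start of the episode above 0.02 m or angle between any of cake_ring, ramekin, jar, palette_knife, cake, tart's own z axis and vertical above 0.5 rad).
It also fails if it takes over 58 s, if anything falls off the work surface, if the arm or the gripper's body presses on something with over 40 N, if the wrist force passes 120 N, or if a joint passes its speed limit or range.

ROBOT

A 6-joint arm with a two-finger parallel gripper is mounted at the origin on the work surface. World frame = base frame: x ahead of the robot, y to its left, z up, the work surface at z = 0. Lengths are in m, angles in rad, forces in N, time in s.
With the tool pointing down it reaches from about 0.375 to 0.975 m from the base axis. Payload 3.8 kg.
Tool frame: the origin (TCP) lies midway between the tips of the shut fingers; the grasp point (between the pads) lies 19 mm behind it; z points along the fingers, y is the line along which they close (so a half turn about z gives the same grasp; the last joint's range is limited). The gripper opens to 88 mm and grips with 3 to 60 N. Pads are 18 mm wide; open, the fingers measure 123 mm over their backs; the gripper's body (75 mm by 187 mm) begins 45 mm behind the grasp point.
Start: joints at [-1.148, 0.264, 1.604, -0, 1.274, -0.037], TCP at [0.3, -0.605, 0.239] pointing down, gripper open.
Joint ranges: [-2.63, 2.63], [-0.94, 2.18], [0.31, 2.57], [-1.31, 4.45], [0, 2.66], [-2.55, 2.55]. Speed limits (rad/s): [2.57, 2.57, 3.14, 3.14, 3.14, 3.14].

INTERFACE

Orientations are given as a rotation vector (axis times angle).
In Python, from cell import manip, inverse_kinematics, cams, order gives the robot as it stands. Calls block until the motion is done:
- manip.move_pose(position, orientation): joint-space move of the TCP to a pose.
- manip.move_linear(position, rate=0.15, rot=None): straight line of the TCP; rot=None keeps the orientation; rate is the mean speed in m/s.
- manip.set_joints(angles): joint-space move.
- manip.set_gripper(opening, force=None): finger opening in m; force is the grip in N (None keeps the last); returns when the fingers have stopped.
- manip.dwell(seconds).
- inverse_kinematics(position, orientation): joint angles nearest the present ones, or None.
- manip.state(): the state.
- cams.capture(name): name is "side" or "top"; returns a dict with "image" (480x640x3 uint8, blue, green, red), "z_map" (480x640 float32, m along the optical axis (not along the pixel's ray), 0 where there is no reading), "intrinsics" (3x3 intrinsics, pixels), "position" and "orientation" of the camera in the world. Camera axes: x right, y down, z forward; pixel columns grow to the right and rows downward; lengths in m; the calibration is good to about 2 mm. A picture is of the moment at which its call begins.
A pose or a line that the arm cannot do raises manip.IKError and nothing moves.
- order.close_job(): hands the job in; it is judged then, once.
The state is a dict: "clock": time; "joint_pos": joint angles; "joint_velocities": joint speeds; "tau": joint torques, N m; "tool_pos": TCP position; "tcp_rot": TCP orientation; "contact_force": force on the tool from outside, world axes, zero at the start; "moment": the same for the moment, N m; "gripper_width": finger opening in m; "grasp_force": force on a finger pad.
Only numpy, scipy, OpenCV 4.12 (cv2) and the standard library are available. Lean on these libraries where they do the work, as an engineer would, in place of code of your own. Each camera call takes 0.05 s, during which the arm holds its last target. There are 200 camera calls.

## Working session

There is one attempt and no reset: what is moved stays moved. The work goes in short steps, each a Python script; the robot and the scene stay as the last script left them, time stands still between calls to the robot, and variables do not carry over. Pictures are saved under pics/ and viewed, at most 10 in all, crops included, and the job is handed in when it is done.

```bash
mkdir -p pics; ls; python3 - <<'E'
from cell import manip,cams
import cv2,numpy as np
for n in("top","side"):
    c=cams.capture(n); cv2.imwrite(f"pics/{n}0.png",c["image"]); np.savez(f"{n}0.npz",**c)
    print(n,c["intrinsics"],c["position"],c["orientation"])
print(manip.state())
E
```

```text
pics
top [[540.58378584   0.         313.99225947]
 [  0.         540.58378584 242.97137473]
 [  0.           0.           1.        ]] [ 0.38458417 -0.00147473  1.21651761] [-2.10968175  2.14723257 -0.19993143]
side [[445.49021248   0.         318.8755304 ]
 [  0.         445.49021248 241.01126145]
 [  0.           0.           1.        ]] [0.4976493  0.77737314 0.64842091] [-0.21005306  2.71537086 -1.46754213]
{'clock': 0.1, 'joint_pos': array([-1.14793467e+00,  2.64648701e-01,  1.60522414e+00, -1.71765567e-05,
        1.27374138e+00, -3.69104541e-02]), 'joint_velocities': array([ 5.30324119e-06, -8.87351481e-04, -2.82810737e-03,  9.19319233e-04,
       -2.82563030e-04, -1.11703128e-03]), 'tau': array([ 9.61337719e-04, -5.03619075e+01, -3.58070362e+01,  7.31070293e-02,
        2.33038055e-02, -6.54174187e-05]), 'tool_pos': array([ 0.29924682, -0.60431612,  0.23753934]), 'tcp_rot': array([-3.05701413e+00, -7.15420290e-01,  6.33904598e-04]), 'contact_force': array([-0.03812116, -0.4740146 ,  0.74770987]), 'moment': array([-0.02237372,  0.05867094, -0.01519745]), 'grasp_force': 0.0, 'gripper_width': 0.08807758796779898}
```

View pics/top0.png

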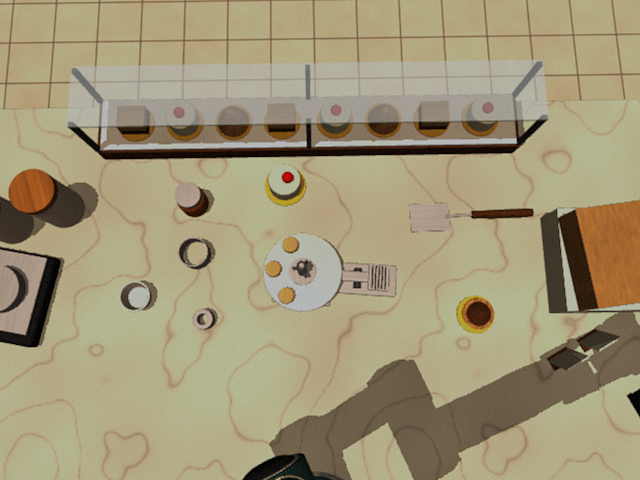

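View pics/side0.png

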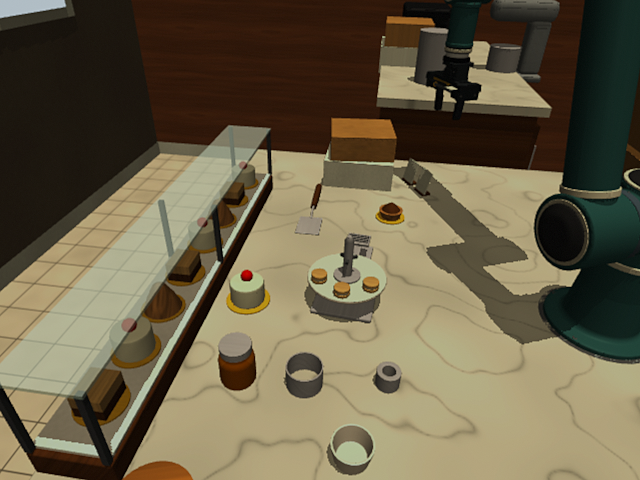

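The top view shows the collar at (204,319), the post at about (303,270), and the pedal tread at (380,279), pointing image-right (about world -y). Next I measure their positions.

```bash
cat > h.py <<'E'
import numpy as np,cv2
from scipy.spatial.transform import Rotation as R
from scipy.optimize import least_squares
def world(c):
    K,z=c["intrinsics"],c["z_map"]
    v,u=np.mgrid[:480,:640]
    p=np.dstack([(u-K[0,2])/K[0,0]*z,(v-K[1,2])/K[1,1]*z,z])
    return p@R.from_rotvec(c["orientation"]).as_matrix().T+c["position"]
def onplane(c,uv,h):
    K=c["intrinsics"];uv=np.atleast_2d(uv).astype(float)
    d=np.c_[(uv-K[:2,2])/K[0,0],np.ones(len(uv))]@R.from_rotvec(c["orientation"]).as_matrix().T
    return c["position"]+d*((h-c["position"][2])/d[:,2])[:,None]
def proj(c,p):
    q=(np.atleast_2d(p)-c["position"])@R.from_rotvec(c["orientation"]).as_matrix()
    return (q@c["intrinsics"].T)[:,:2]/q[:,2:]
def circ(P):
    f=least_squares(lambda a:np.hypot(P[:,0]-a[0],P[:,1]-a[1])-a[2],[*P[:,:2].mean(0),.03],loss="soft_l1",f_scale=.001)
    return f.x,np.sqrt(np.mean(f.fun**2))
E
python3 - <<'E'
from h import *
for n in("top","side"):
    c=np.load(f"{n}0.npz");W=world(c);ok=c["z_map"]>0
    print(n,"counter z",np.median(W[...,2][ok&(abs(W[...,2])<.02)]))
    def reg(x,y,r,z0,z1):
        m=ok&(np.hypot(W[...,0]-x,W[...,1]-y)<r)&(W[...,2]>z0)&(W[...,2]<z1);return m
    if n=="top":
        g=onplane(c,[[204,319],[303,270],[380,279],[195,253],[136,295],[192,199],[285,185],[477,313]],[.035,.1,.057,.045,.038,.085,.07,.04][0]);print(g.round(3));
        x0,y0=g[0,:2];x1,y1=g[1,:2];x2,y2=g[2,:2]
    for nm,a in dict(collar=(x0,y0,.04,.028,.042),disc=(x1,y1,.11,.06,.0685),post=(x1,y1,.06,.155,.175),catch=(x1,y1,.06,.11,.12),tread=(x2,y2,.05,.05,.064)).items():
        m=reg(*a);P=W[m]
        if len(P)<5: print(nm,len(P));continue
        cn=max(cv2.findContours(m.astype(np.uint8),0,1)[0],key=len)[:,0]
        f,e=circ(onplane(c,cn,np.median(P[:,2])))
        print(nm,len(P),"z",np.median(P[:,2]).round(4),"med",np.median(P,0).round(4),"mean",P.mean(0).round(4),"circ",f.round(4),e.round(4))
        if nm=="tread":print(cv2.minAreaRect(P[:,:2].astype(np.float32)*1000))
    im=c["image"]
    if n=="top": crop=cv2.resize(im[225:345,185:415],None,fx=3.4,fy=3.4,interpolation=2)
    else: crop=cv2.resize(im[220:400,290:410],None,fx=3.3,fy=3.3,interpolation=2)
    cv2.imwrite(f"pics/{n}crop.png",crop)
E
```

```text
top counter z 0.0014907233066052683
[[ 0.439  0.231  0.035]
 [ 0.542  0.015  0.035]
 [ 0.519 -0.153  0.035]
 [ 0.584  0.254  0.035]
 [ 0.493  0.38   0.035]
 [ 0.707  0.263  0.035]
 [ 0.737  0.053  0.035]
 [ 0.441 -0.361  0.035]]
collar 236 z 0.0361 med [0.4406 0.2358 0.0361] mean [0.4402 0.2354 0.0361] circ [0.4403 0.2353 0.021 ] 0.0007
disc 2565 z 0.0666 med [0.5304 0.0055 0.0666] mean [0.5336 0.0115 0.0663] circ [0.5358 0.0171 0.081 ] 0.0131
post 76 z 0.1625 med [0.5348 0.0184 0.1625] mean [0.535  0.0183 0.1625] circ [0.5351 0.0183 0.0089] 0.0006
catch 43 z 0.1155 med [0.5352 0.0144 0.1155] mean [0.5342 0.019  0.1157] circ [0.5224 0.0123 0.0042] 0.0014
tread 576 z 0.0585 med [ 0.5228 -0.1433  0.0585] mean [ 0.5218 -0.1425  0.058 ] circ [ 0.5219 -0.1425  0.0286] 0.0049
((522.5780029296875, -135.92828369140625), (64.63579559326172, 55.75065231323242), 85.18238067626953)
side counter z -0.00048447042666999174
collar 348 z 0.0339 med [0.4388 0.2412 0.0339] mean [0.4387 0.2401 0.0334] circ [0.4388 0.2401 0.0222] 0.001
disc 1994 z 0.0652 med [0.5224 0.0295 0.0652] mean [0.5316 0.0291 0.0652] circ [0.5303 0.0288 0.0781] 0.0274
post 49 z 0.1601 med [0.5334 0.0244 0.1601] mean [0.5334 0.0244 0.1603] circ [0.5339 0.0236 0.0101] 0.0023
catch 72 z 0.1141 med [0.5344 0.0259 0.1141] mean [0.5335 0.024  0.1145] circ [0.5335 0.0163 0.0143] 0.0053
tread 199 z 0.0563 med [ 0.5136 -0.1414  0.0563] mean [ 0.514  -0.1414  0.056 ] circ [ 0.5159 -0.1407  0.0257] 0.005
((518.3009033203125, -141.9553985595703), (49.77315902709961, 54.69535827636719), 89.05752563476562)
```

View pics/topcrop.png

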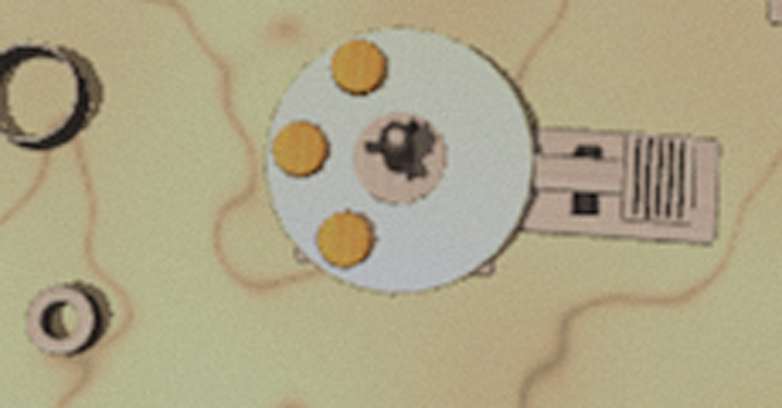

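The top crop shows the stand's disc centre near crop (400,160), the foot running right with the tread at about (665,180), and the dark stop block under the arm. The stand is turned slightly clockwise, so I refine its centre and yaw.

```bash
python3 - <<'E'
from h import *
for n in("top","side"):
    c=np.load(f"{n}0.npz");W=world(c);ok=c["z_map"]>0;off=.0015 if n=="top" else -.0005
    Z=W[...,2]-off
    def m(x,y,r,z0,z1): return (ok&(np.hypot(W[...,0]-x,W[...,1]-y)<r)&(Z>z0)&(Z<z1)).astype(np.uint8)
    def hull(k,h):
        cn=cv2.convexHull(np.vstack(cv2.findContours(k,0,1)[0]))[:,0]
        # dense hull boundary
        k2=cv2.drawContours(np.zeros_like(k),[cn.reshape(-1,1,2)],-1,1,1)
        return onplane(c,np.argwhere(k2)[:,::-1],h)
    hsv=cv2.cvtColor(c["image"],cv2.COLOR_BGR2HSV)
    k=m(.535,.018,.12,.05,.09)*(W[...,1]>-.08).astype(np.uint8)
    # disc: drop macaroon height parallax by keeping z<.07
    k=k*(Z<.071)
    print(n,"disc",[np.round(a,4) for a in circ(hull(k.astype(np.uint8),.066+off))])
    k=m(.44,.237,.035,.031,.04);print("collar",[np.round(a,4) for a in circ(hull(k,.035+off))])
    k=m(.535,.02,.03,.125,.18);print("post mid-px slices")
    for z in(.13,.14,.15,.158):
        kk=m(.535,.02,.03,z-.004,z+.004);P=W[kk>0]
        if len(P)>4: print(z,P.mean(0).round(4),np.ptp(P[:,:2],axis=0).round(4))
    k=m(.53,-.14,.1,-.1,.1)
    f=m(.53,-.12,.11,.004,.02)*(W[...,1]<-.06).astype(np.uint8)
    r=cv2.minAreaRect(W[f>0][:,:2].astype(np.float32)*1000);print("foot",r)
    t=m(.525,-.145,.06,.045,.07)*(W[...,1]<-.115).astype(np.uint8)
    print("tread",cv2.minAreaRect(W[t>0][:,:2].astype(np.float32)*1000))
print(onplane(np.load("top0.npz"),[[301.8,264.7]],.1665))
E
```

```text
top disc [array([0.5355, 0.0176, 0.0844]), np.float64(0.0029)]
collar [array([0.4403, 0.2356, 0.0212]), np.float64(0.0007)]
post mid-px slices
0.14 [0.5272 0.0208 0.1395] [0.004  0.0099]
0.15 [0.532  0.0153 0.1524] [0.0196 0.0122]
0.158 [0.5348 0.0183 0.1605] [0.0186 0.0178]
foot ((530.1932373046875, -143.71047973632812), (215.23219299316406, 166.70750427246094), 0.008344810456037521)
tread ((521.8272705078125, -141.3826446533203), (53.746944427490234, 55.89739227294922), 86.1687240600586)
side disc [array([0.5338, 0.025 , 0.0854]), np.float64(0.0014)]
collar [array([0.4389, 0.2399, 0.0219]), np.float64(0.0007)]
post mid-px slices
0.13 [0.5332 0.0275 0.1294] [0.0167 0.0085]
0.14 [0.5333 0.0278 0.1395] [0.0182 0.0086]
0.15 [0.5333 0.0273 0.1494] [0.0185 0.0115]
0.158 [0.534  0.0256 0.1573] [0.0186 0.0114]
foot ((498.0240783691406, -159.22366333007812), (54.37703323364258, 28.627288818359375), 85.3956298828125)
tread ((518.3104248046875, -141.37611389160156), (50.931884765625, 54.69535827636719), 89.05752563476562)
[[0.5348205  0.01577183 0.1665    ]]
```

```bash
cat >> h.py <<'E'
from cell import manip,cams
def down(deg): return (R.from_euler("z",deg,degrees=True)*R.from_euler("x",180,degrees=True)).as_rotvec()
def st(t=""):
    s=manip.state();print(t,"t",round(s["clock"],2),"tcp",s["tool_pos"].round(4),"F",s["contact_force"].round(1),"M",s["moment"].round(2),"w",round(s["gripper_width"],4),"g",round(s["grasp_force"],1));return s
E
python3 - <<'E'
from h import *
C=[.4396,.2377]
manip.move_pose([*C,.12],down(180)); st()
manip.move_linear([*C,.010],.2); st("dn")
manip.set_gripper(.042,5); st("sq y"); manip.set_gripper(.06)
manip.move_linear([*C,.06],.2)
c=cams.capture("side");cv2.imwrite("pics/a.png",c["image"])
manip.move_pose([*C,.06],down(90));manip.move_linear([*C,.010],.15)
manip.set_gripper(.035,25); st("grip x")
manip.move_linear([*C,.22],.2); st("lift")
E
```

```text
t 3.12 tcp [0.4401 0.2373 0.1201] F [-0.7  0.4 -0.3] M [ 0.06 -0.13 -0.02] w 0.0884 g 0.0
dn t 3.83 tcp [0.4403 0.2378 0.0105] F [ 0.1 -0.4 -0.7] M [ 0.02 -0.15 -0.01] w 0.0881 g 0.0
sq y t 4.58 tcp [0.4396 0.2376 0.0102] F [-0.5 -1.5  2.3] M [-0.17 -0.08  0.01] w 0.0437 g 5.0
grip x t 7.74 tcp [0.4405 0.2382 0.0111] F [-1.1 -0.4  4.1] M [-0.01  0.06  0.03] w 0.0436 g 25.0
lift t 8.94 tcp [0.4386 0.2372 0.2183] F [-1.3  0.3 -2.3] M [-0.08 -0.08 -0.01] w 0.0436 g 25.0
```

```bash
python3 - <<'E'
from h import *
manip.move_linear([.5345,.021,.22],.2);manip.move_linear([.5345,.021,.187],.15);manip.dwell(.3);s=st()
for n in("side","top"):
    c=cams.capture(n);np.savez(n+"1.npz",**c);W=world(c);T=s["tool_pos"]
    if n=="side":
        for z in np.arange(.125,.216,.006):
            k=(np.hypot(W[...,0]-.5345,W[...,1]-.021)<.03)&(abs(W[...,2]-z)<.003)
            P=W[k]
            if len(P)>3: print(z.round(3),len(P),"x",P[:,0].min().round(4),P[:,0].max().round(4),"y",np.median(P[:,1]).round(4),np.percentile(P[:,1],95).round(4))
        cv2.imwrite("pics/s1.png",cv2.resize(c["image"][180:320,270:430],None,fx=4,fy=4,interpolation=2))
E
```

```text
t 10.94 tcp [0.5351 0.0211 0.1881] F [-1.1  0.7 -2. ] M [-0.07 -0.09  0.03] w 0.0437 g 25.0
0.125 24 x 0.525 0.5439 y 0.0277 0.0305
0.131 20 x 0.5253 0.542 y 0.0277 0.0309
0.137 20 x 0.5241 0.5422 y 0.028 0.0298
0.143 29 x 0.5243 0.5428 y 0.0284 0.0304
0.149 20 x 0.5245 0.5429 y 0.0277 0.0298
0.155 33 x 0.5248 0.5434 y 0.0268 0.0303
0.161 26 x 0.527 0.5396 y 0.0245 0.0277
0.179 43 x 0.5127 0.554 y 0.04 0.0446
0.185 56 x 0.5107 0.5546 y 0.0399 0.0439
0.191 81 x 0.507 0.5622 y 0.0377 0.0438
0.197 81 x 0.5075 0.5623 y 0.0365 0.0435
0.203 103 x 0.506 0.5629 y 0.0327 0.0438
0.209 208 x 0.5065 0.5631 y 0.0286 0.0427
0.215 38 x 0.5068 0.5612 y 0.0306 0.0387
```

View pics/s1.png

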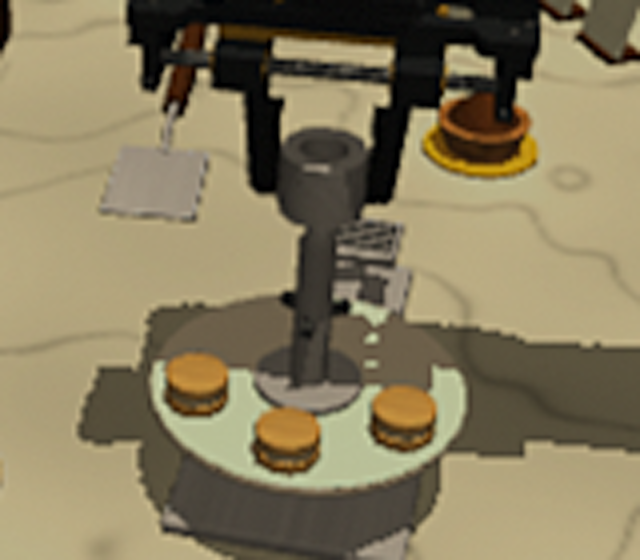

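The side view shows the collar held upright just above the post (bore at crop (320,150), post at (318,240)), needing about +0.8 mm in x and −2 mm in y. I'll lower it with force guidance.

```bash
cat >> h.py <<'E'
def F(n=4):
    a=[]
    for _ in range(n): manip.dwell(.02); a.append(manip.state()["contact_force"])
    return np.mean(a,0)
E
python3 - <<'E'
from h import *
p=np.array([.5353,.0190,.187]);manip.move_linear(p,.1);manip.dwell(.2);f0=F(8);print(f0.round(2))
while p[2]>.1275:
    p[2]-=.003 if p[2]>.15 else .004
    manip.move_linear(p,.06);f=F()-f0
    print(p.round(4),f.round(1),manip.state()["moment"].round(2))
    if f[2]>12 or manip.state()["clock"]>24: break
    l=np.clip(f[:2]*.0002,-.0006,.0006)
    if np.hypot(*f[:2])>1.5: p[:2]+=l
st()
E
```

```text
[-0.15  0.01 -1.66]
[0.5353 0.019  0.184 ] [ 0.3  0.3 -0.2] [ 0.   -0.08 -0.01]
[0.5353 0.019  0.181 ] [-0.3 -0.1 -0.4] [-0.01 -0.04  0.03]
[0.5353 0.019  0.178 ] [ 0.2  0.  -0.3] [-0.02 -0.08  0.01]
[0.5353 0.019  0.175 ] [ 0.4  0.  -0.2] [ 0.01 -0.11  0.01]
[0.5353 0.019  0.172 ] [ 0.1  0.  -0.1] [-0.01 -0.06 -0.03]
[0.5353 0.019  0.169 ] [ 0.5 -0.1 -0.1] [-0.   -0.07 -0.  ]
[0.5353 0.019  0.166 ] [ 0.3 -0.  -0.4] [-0.04 -0.07 -0.04]
[0.5353 0.019  0.163 ] [-0.1 -0.1  0.1] [-0.05 -0.09  0.05]
[0.5353 0.019  0.16  ] [ 0.3  0.5 -0.3] [ 0.01 -0.09 -0.04]
[0.5353 0.019  0.157 ] [ 0.4 -0.1 -0.2] [-0.03 -0.09  0.02]
[0.5353 0.019  0.154 ] [ 0.  -0.2 -0.4] [ 0.01 -0.04 -0.  ]
[0.5353 0.019  0.151 ] [ 0.4 -0.1 -0.1] [-0.03 -0.07 -0.  ]
[0.5353 0.019  0.148 ] [ 0.5  0.6 -0.2] [-0.09 -0.04  0.01]
[0.5353 0.019  0.144 ] [ 0.5 -0.2 -0.3] [-0.01 -0.04  0.04]
[0.5353 0.019  0.14  ] [-0.1  0.6 -0.3] [-0.02 -0.05 -0.07]
[0.5353 0.019  0.136 ] [0.  0.2 0.1] [-0.02 -0.09 -0.02]
[0.5353 0.019  0.132 ] [-0.2 -0.2 -0.4] [0.02 0.   0.  ]
[0.5353 0.019  0.128 ] [-0.   0.2 -0.5] [-0.05 -0.1  -0.06]
[0.5353 0.019  0.124 ] [-2.9  0.   9. ] [-0.03  0.36 -0.04]
 t 17.64 tcp [0.5363 0.019  0.1258] F [-2.6  0.2  7.5] M [-0.03  0.36 -0.04] w 0.0438 g 25.0
```

```bash
python3 - <<'E'
from h import *
manip.move_linear([.5353,.019,.1255],.03);manip.set_gripper(.07,5);st("open");manip.dwell(.3)
manip.move_linear([.5353,.019,.215],.15);st("up")
c=cams.capture("side");np.savez("side2.npz",**c);W=world(c)
cv2.imwrite("pics/s2.png",cv2.resize(c["image"][200:330,270:430],None,fx=4,fy=4,interpolation=2))
k=(np.hypot(W[...,0]-.5345,W[...,1]-.021)<.03)&(W[...,2]>.1)&(W[...,2]<.155);P=W[k]
print(P[:,2].min(),P[:,2].max())
E
```

```text
open t 18.45 tcp [0.5352 0.019  0.1254] F [-0.2 -0.2 -0.1] M [ 0.01 -0.08 -0.01] w 0.0701 g 0.0
up t 19.5 tcp [0.5347 0.019  0.2143] F [ 0.2  0.4 -0.3] M [-0.02 -0.09  0.06] w 0.0699 g 0.0
0.10039108130927088 0.15498518740408124
```

View pics/s2.png

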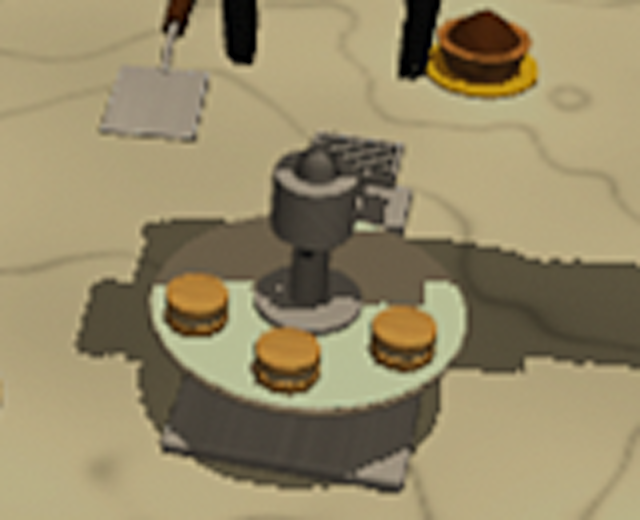

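The collar now sits level on the catches around the post, released, with its top at crop (315,170). Next I press the pedal.

```bash
python3 - <<'E'
from h import *
xy=[.522,-.1455];r=down(86)
manip.move_pose([*xy,.12],r);manip.set_gripper(0.0,10);manip.move_linear([*xy,.066],.1)
manip.dwell(.2);f0=F(8);st("above")
z=.066;f=np.zeros(3)
while z>.015:
    z-=.0015 if f[2]<9.5 else min(.001,max(.0003,(20-f[2])*.0001))
    manip.move_linear([*xy,z],.04);f=F(3)-f0
    s=manip.state();print(round(z,4),s["tool_pos"].round(4)[2],f.round(1),round(s["clock"],2))
    if f[2]>18 or s["clock"]>44: break
manip.dwell(.3);print((F(6)-f0).round(1))
c=cams.capture("side");np.savez("side3.npz",**c);W=world(c)
cv2.imwrite("pics/s3.png",cv2.resize(c["image"][200:330,270:430],None,fx=4,fy=4,interpolation=2));np.save("f0",f0);st()
E
```

```text
above t 22.43 tcp [ 0.5224 -0.1456  0.0666] F [ 0.  -0.1  0.4] M [ 0.01 -0.04 -0.02] w 0.0004 g 0.0
0.0645 0.0644 [ 0.2  0.1 -0. ] 22.73
0.063 0.0629 [-0.1 -0.3 -0.1] 23.03
0.0615 0.0614 [-0.   0.2 -0.1] 23.33
0.06 0.0599 [-0.  -0.  -0.4] 23.63
0.0585 0.0584 [ 0.2 -0.3  0.3] 23.93
0.057 0.0572 [1.  0.1 0.8] 24.23
0.0555 0.0557 [ 0.4 -1.4  2. ] 24.53
0.054 0.0541 [ 0.5 -2.2  2.6] 24.83
0.0525 0.0526 [ 1.4 -2.6  3. ] 25.13
0.051 0.051 [ 0.7 -3.   3.3] 25.43
0.0495 0.0495 [ 0.8 -2.9  3.1] 25.73
0.048 0.048 [ 1.4 -3.6  3.9] 26.03
0.0465 0.0466 [ 1.3 -4.2  4.3] 26.33
0.045 0.0451 [ 0.7 -3.2  4.9] 26.63
0.0435 0.0436 [ 0.9 -3.5  4.7] 26.93
0.042 0.0422 [ 1.3 -3.2  5.1] 27.23
0.0405 0.0407 [ 1.2 -3.8  5.5] 27.53
0.039 0.0392 [ 0.6 -3.2  5.7] 27.83
0.0375 0.0383 [-1.  -2.9  9.8] 28.13
0.0365 0.0381 [-3.4 -2.1 15. ] 28.43
0.036 0.038 [-4.  -1.8 17.9] 28.73
0.0357 0.0379 [-4.9 -1.7 19.1] 29.03
[-4.6 -1.6 19.3]
 t 29.48 tcp [ 0.5223 -0.1454  0.0379] F [-5.  -0.6 20.3] M [-0.11  0.71  0.02] w 0.0006 g 9.7
```

View pics/s3.png

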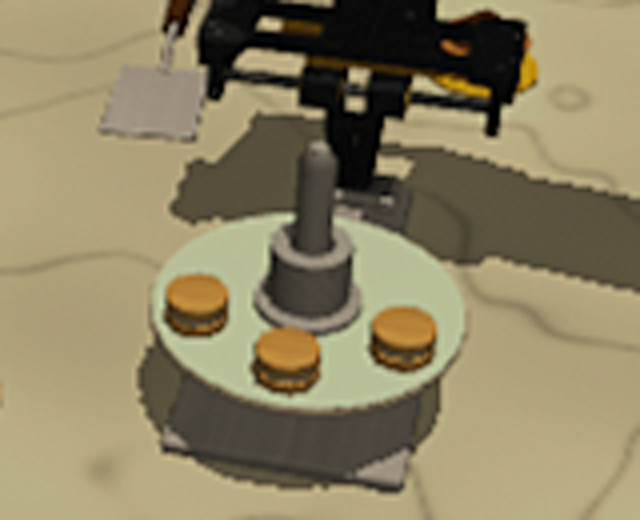

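The collar has dropped onto the hub (crop (310,275)) while the pedal is held on its stop with about 20 N. Now I ease the pedal back up slowly.

```bash
python3 - <<'E'
from h import *
xy=[.522,-.1455]
manip.dwell(.3);manip.move_linear([*xy,.062],.012);st("rel")
manip.move_linear([*xy,.15],.08);manip.dwell(.5);st("up")
c=cams.capture("side");W=world(c)
cv2.imwrite("pics/s4.png",cv2.resize(c["image"][200:330,270:430],None,fx=4,fy=4,interpolation=2))
m=(np.hypot(W[...,0]-.52,W[...,1]+.1455)<.025)&(W[...,2]>.03)&(W[...,2]<.08);print(np.median(W[m],0))
E
```

```text
rel t 32.12 tcp [ 0.5219 -0.1455  0.062 ] F [0.3 0.7 0.4] M [-0.03 -0.06 -0.  ] w 0.0008 g 0.0
up t 33.88 tcp [ 0.522  -0.1455  0.1499] F [-0.4  0.4  0.1] M [-0.02 -0.07 -0.04] w 0.0003 g 0.0
[ 0.51787446 -0.14314922  0.05647604]
```

View pics/s4.png

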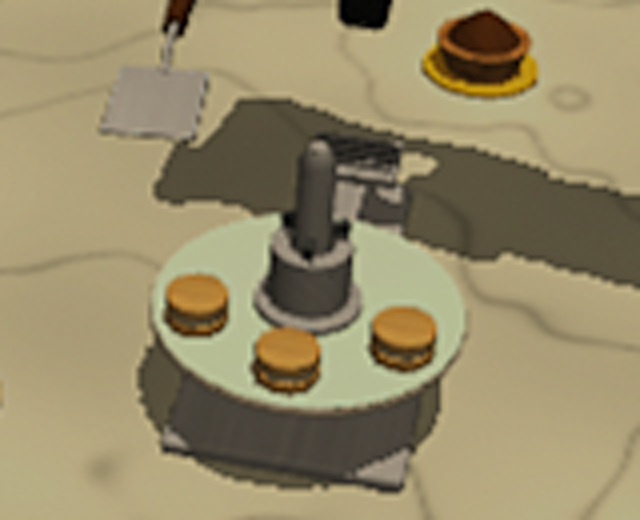

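The pedal is back up (tread at 56.5 mm), the catches are out again, and the collar is seated on the hub with the arm clear. Handing in.

```bash
python3 -c "
from cell import order
print(order.close_job())"
```

```text
the job is handed in; nothing more can be done
None
```

The job is handed in at about 34 s: the collar is seated on the hub, the pedal was held on its stop at about 20 N and eased back up, and the arm is clear; no verdict was returned.

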